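Put the cooled sample cases into the desiccator

ROBOT

A 6-joint arm with a two-finger parallel gripper is mounted at the origin on the work surface. World frame = base frame: x ahead of the robot, y to its left, z up, the work surface at z = 0. Lengths are in m, angles in rad, forces in N, time in s.
With the tool pointing down it reaches from about 0.35 to 0.775 m from the base axis. Payload 5.5 kg.
Tool frame: the origin (TCP) lies on the centre line of the jaws, within the pads' length; the fingertips stand 11 mm ahead of it and the grasp point (between the pads) lies 8 mm behind it (env.tip_extent is the distance from the TCP to the fingertips, in m); z points along the fingers, y is the line along which they close (so a half turn about z gives the same grasp; the last joint's range is limited). The gripper opens to 85 mm and grips with 20 to 120 N. Pads are 22 mm wide; open, the fingers measure 114 mm over their backs; the gripper's body (76 mm by 85 mm) begins 54 mm behind the grasp point. The pads swing forward as they close: fully open they stand 13 mm farther back than shut.
Start: joints at [1.192, 0.313, 0.046, 1.304, 0, 1.431], TCP at [0.136, 0.559, 0.242] pointing down, gripper open.
Joint ranges: [-2.76, 2.76], [-0.86, 1.69], [-1.03, 1.26], [-2.2, 2.34], [-1.47, 1.5], [-3.14, 3.14]. Speed limits (rad/s): [2.57, 2.57, 3.14, 3.14, 3.14, 3.14].

INTERFACE

Orientations are given as a unit quaternion [w, x, y, z].
In Python, from workcell import env gives the robot as it stands.
- The arm moves only by the shell command python3 -m jog 'ROWS' [FORCE]. ROWS is JSON, a list of rows, each a list of 5 numbers: the gripper's target within -1 to 1 (shut at 1, half-way at 0, fully open at -1), then the shift along the tool's x, y, z in m, then the turn about the tool's z in degrees. In form: [[fingers, tx, ty, tz, turn], ...]. A call has 1 to 5 rows; each row shifts and turns the commanded pose from where the row before left it, along the tool's axes as they then stand; what a row does not reach is not made up. A row lasts 1/12 s, in which the tool goes at most 41.7 mm and 7.16 degrees, less where a joint would pass 70% of its speed; a pose out of reach is approached as far as the arm can. A call is refused whole if a number of a shift passes 0.0417 or a number of a turn 7.16, either way. A call with a gripper value outside its range is refused whole. The fingers move at their own pace and stop on an object; FORCE is the grip in N (left out, the last holds). Time passes only in rows, so rows that do not move let the fingers close. It gives the time, the measured TCP pose, the force, the opening and the grip force at its end, in the units of the state.
- env.get_state(): the state, without advancing time (a new reading comes with each control period).
- env.read_camera(name): name is "scene" or "side" or "wrist"; returns a dict with "img" (384x512x3 uint8, red, green, blue), "fov_y" (degrees; the focal length in pixels is half the picture's height over the tangent of half this angle, whatever the lens; pixels are square), "cx", "cy" (the principal point, pixels), "T" (4x4, takes a point from camera to world coordinates). Camera axes: x right, y up, looking along -z (the intrinsics and any distortion apply to the point x, -y, -z); pixel columns grow to the right and rows downward; lengths in m; the calibration is good to about 2 mm. The wrist camera is an equidistant fisheye: a pixel r from the principal point sees the ray r / f radians off the axis. A picture is of the moment at which its call begins. There is no depth.
- env.hand_in(): hands the job in; it is judged then, once.
The state is a dict: "clock": time; "joint_pos": joint angles; "qvel": joint speeds; "tau": joint torques, N m; "tcp_pos": TCP position; "orientation": TCP orientation; "wrist_force": force on the tool from outside, world axes, zero at the start; "ft_torque": the same for the moment, N m; "finger_gap": finger opening in m; "grip_force": force on a finger pad.
Only numpy, scipy, OpenCV 4.12 (cv2) and the standard library are available. Lean on these libraries where they do the work, as an engineer would, in place of code of your own. Each camera call takes 0.05 s, during which the arm holds its last target. There are 200 camera calls.

TASK

The sample cases under the fan hood have cooled. Draw the carriage along its rail out of the hood until it clicks home at the unloading stop, lay every case in the desiccator drawer and slide the drawer fully shut without slamming it, and push the empty carriage back into the hood until it clicks home there. Leave the bottle, the beaker and the tape roll where they are.

Things in the scene. Friction and masses are not known exactly. Their poses are not given: they have to be found in the camera images.
- case1: dried-sample case: bare aluminium box with a blue clip-on lid (the lid does not come off), 40 mm wide (its x) x 90 mm long (its y) x 36 mm high, about 0.2 kg; origin at the centre of its underside, z up through the lid. Two to four are present, at first lid up on the carriage, about lengthwise of the rail, in two rows some 65 mm apart
- case2: dried-sample case: bare aluminium box with a blue clip-on lid (the lid does not come off), 40 mm wide (its x) x 90 mm long (its y) x 36 mm high, about 0.2 kg; origin at the centre of its underside, z up through the lid. Two to four are present, at first lid up on the carriage, about lengthwise of the rail, in two rows some 65 mm apart
- case3: dried-sample case: bare aluminium box with a blue clip-on lid (the lid does not come off), 40 mm wide (its x) x 90 mm long (its y) x 36 mm high, about 0.2 kg; origin at the centre of its underside, z up through the lid. Two to four are present, at first lid up on the carriage, about lengthwise of the rail, in two rows some 65 mm apart
- case4: dried-sample case: bare aluminium box with a blue clip-on lid (the lid does not come off), 40 mm wide (its x) x 90 mm long (its y) x 36 mm high, about 0.2 kg; origin at the centre of its underside, z up through the lid. Two to four are present, at first lid up on the carriage, about lengthwise of the rail, in two rows some 65 mm apart
- carriage (a joint): position of the carriage along its rail, m: 0 at the cooling stop inside the hood, 0.26 at the unloading stop outside. An end stop and a sprung ball catch hold it at both: the catch gives way at about 5 N and snaps in over the last 6 mm; in between the carriage slides with about 1.5 N of friction
- carriage_deck (a point): middle of the carriage's flat deck, on its upper face, 34 mm above the bench; its y axis points along the rail, out of the hood (the way the joint grows), z up. The deck is 186 mm across the rail (x) and 244 mm along it (y), with a rim 3 mm thick and, along its middle, a flat grey spine 44 mm wide, both standing 5 mm above the deck: the cases lie in the two lanes beside the spine
- carriage_knob (a point): grip point of the carriage's handle: an upright black round knob with a yellow band, 22 mm in diameter, on a flat tongue 187 mm outward along the rail from the middle of the deck; it stands from 34 to 86 mm above the bench, this point is on its axis at 70 mm. Axes as the deck's. With the carriage in the hood the knob stands 75 mm clear of its mouth
- cooler: white fan hood on an aluminium rail base, fixed; origin on the bench, on the rail's centre line below the hood's mouth, y along the rail outwards. The hood covers y -0.29 to 0 and x +-0.125 m, from 105 mm (underside) to 190 mm above the bench: nothing can be lifted out under it. End wall at the back, thin posts at x = +-0.115 m; the rail base ends at y = 0.30 m
- desiccator: the desiccator, a cream bench cabinet with a clear top, fixed: 250 mm deep x 272 mm wide x 97 mm high. Origin at the middle of its lower front edge; x from its front to its back, y to the left seen from the front, z up
- drawer (a joint): how far the desiccator's drawer is open, m: 0 shut, 0.21 fully open; it starts ajar, stays where it is left and slides with about 2 N of friction
- drawer_floor (a point): middle of the drawer's inner floor, 20 mm above the bench, moves with the drawer; axes as the cabinet's (it opens along -x). Inside: 230 mm long (x) x 236 mm wide (y); fully open, the rear 20 mm stay under the cabinet's top, which is 68 mm above this floor. Side and back walls end 40 mm above this floor, the 14 mm thick front panel 67 mm above it
- drawer_handle (a point): middle of the drawer's handle, a level aluminium bar 130 mm long (along y) and 11 mm thick, 62 mm above the bench, its axis 35 mm in front of the drawer's front panel; axes as the cabinet's (-x away from the cabinet)
- reagent_bottle: bystander: amber bottle, 60 mm in diameter, 125 mm high, origin at the centre of its underside
- beaker: bystander: glass beaker, 68 mm in diameter, 85 mm high, origin at the centre of its underside
- tape_roll: bystander: roll of tape lying flat, 84 mm in diameter, 24 mm high, origin at the centre of its underside

How it is judged:
On the way, in this order (a step that is already met when the one before it is completed fails the run):
1. the carriage is drawn out of the hood and clicked home at the unloading stop (value of joint carriage above 0.256 m), for 0.3 s.
2. every case lies in the drawer (x of case1 in the frame of drawer_floor between -0.115 and 0.115 m and y of case1 in the frame of drawer_floor between -0.121 and 0.121 m and z of each of case1, case2, case3, case4 in the frame of drawer_floor below 0.05 m and x of case2 in the frame of drawer_floor between -0.115 and 0.115 m and y of case2 in the frame of drawer_floor between -0.121 and 0.121 m and x of case3 in the frame of drawer_floor between -0.115 and 0.115 m and y of case3 in the frame of drawer_floor between -0.121 and 0.121 m and x of case4 in the frame of drawer_floor between -0.115 and 0.115 m and y of case4 in the frame of drawer_floor between -0.121 and 0.121 m), for 0.2 s.
At the end, for the whole second after the job is handed in: every case present rests inside the drawer, the drawer is shut to within 6 mm, and the empty carriage is home at the cooling stop to within 5 mm, with its catch engaged (all of step 2 and value of joint drawer below 0.006 m and value of joint carriage below 0.005 m and linear speed of each of case1, case2, case3, case4 below 0.02 m/s); the robot touches nothing.
It fails at once if the drawer was slammed (shut faster than 0.6 m/s) (velocity of joint drawer below -0.6 m/s).
It fails at once if a bystander was moved by more than 40 mm (distance of any of reagent_bottle, beaker, tape_roll from where it was at the start of the episode above 0.04 m).
It fails at once if the bottle or the beaker was tipped over (angle between any of reagent_bottle, beaker's own z axis and vertical above 0.6 rad).
Of case1, case2, case3, case4 only 2 to 4 are there at a start; the rules pass over those that are not, and their reading is None.
At some moment in a run one of case1, case2, case3, case4 may be knocked a few centimetres aside while the robot is not near it.
Once in a run the grip may slacken for a moment while it holds something.
It also fails if it takes over 210 s, if anything falls off the work surface, if the arm or the gripper's body presses on something with over 40 N, if the wrist force passes 120 N, or if a joint passes its speed limit or range.

## Working session

There is one attempt and no reset: what is moved stays moved. The work goes in short steps, Python scripts to look and compute and a shell command to move; the robot and the scene stay as the last step left them, time stands still between calls to the robot, and variables do not carry over. Pictures are saved under pics/ and viewed, at most 14 in all, crops included, and the job is handed in when it is done.

```bash
mkdir -p pics; cat > h.py <<'E'
import numpy as np,cv2
from workcell import env
from scipy.spatial.transform import Rotation as R
def snap(name,out):
    c=env.read_camera(name); cv2.imwrite(f'pics/{out}.png',cv2.cvtColor(c['img'],cv2.COLOR_RGB2BGR))
    np.savez(f'pics/{out}.npz',T=c['T'],fov=c['fov_y'],cx=c['cx'],cy=c['cy'],fish=name=='wrist'); return c
def pix(out,u,v,z):
    """pixel -> world point on plane z"""
    c=np.load(f'pics/{out}.npz'); f=192/np.tan(np.radians(c['fov'])/2)
    x,y=u-c['cx'],v-c['cy']
    if c['fish']:
        r=np.hypot(x,y);a=r/f; d=np.array([np.sin(a)*x/r,-np.sin(a)*y/r,-np.cos(a)])
    else: d=np.array([x/f,-y/f,-1])
    T=c['T']; d=T[:3,:3]@d; o=T[:3,3]
    return (o+d*(z-o[2])/d[2]).round(4)
def tool():
    s=env.get_state(); w,x,y,z=s['orientation']; return np.array(s['tcp_pos']),R.from_quat([x,y,z,w])
def go(p,axis=None):
    """shift in tool axes to point p; turn (deg) so tool y lies along world angle axis(deg) mod 180"""
    t,r=tool(); print('tcp',t.round(4),'shift',r.inv().apply(np.array(p)-t).round(4))
    y=r.apply([0,1,0]); a=np.degrees(np.arctan2(y[1],y[0])); print('tool y angle',a.round(1), 'z',r.apply([0,0,1]).round(3))
    if axis is not None: print('turn',-((axis-a+90)%180-90))
E
python3 - <<'E'
from h import *
for n in('scene','side','wrist'):
    c=snap(n,n+'0');print(n,c['fov_y'],c['cx'],c['cy'],c['T'].round(3).tolist())
a=[cv2.imread(f'pics/{n}0.png') for n in('scene','side')]
cv2.imwrite('pics/s0b.png',cv2.resize(a[0],(800,600)));cv2.imwrite('pics/d0b.png',cv2.resize(a[1],(800,600)))
s=env.get_state();print(s);go(s['tcp_pos'])
E
```

```text
scene 56.501774378085564 254.86798122906615 189.92039572601945 [[-0.679, 0.698, -0.226, 0.33], [-0.734, -0.643, 0.219, 0.255], [0.008, 0.315, 0.949, 1.091], [0.0, 0.0, 0.0, 1.0]]
side 50.43659093455507 257.3287841188678 190.50443242623564 [[0.97, 0.234, -0.073, 0.439], [-0.245, 0.921, -0.304, -0.429], [-0.004, 0.312, 0.95, 1.497], [0.0, 0.0, 0.0, 1.0]]
wrist 65.70646984690485 259.2970499157648 197.3681726707652 [[0.236, -0.927, -0.293, 0.059], [0.972, 0.224, 0.073, 0.577], [-0.002, -0.302, 0.953, 0.372], [0.0, 0.0, 0.0, 1.0]]
{'clock': 0.15, 'joint_pos': array([ 1.19238187e+00,  3.13860901e-01,  4.52336554e-02,  1.30360464e+00,
       -6.88917131e-05,  1.43120091e+00]), 'qvel': array([-1.95289349e-03, -2.80968547e-03,  3.96552605e-03, -7.73778323e-04,
        1.01091197e-04,  7.41122045e-05]), 'tau': array([ 1.62864406e-03, -4.81066704e+01,  2.98814750e+01,  1.39317603e-02,
       -1.49681541e-04,  3.00759460e-06]), 'tcp_pos': array([0.13590584, 0.55832224, 0.24159236]), 'orientation': array([-1.50539877e-04,  1.19125900e-01,  9.92878897e-01, -7.02660286e-04]), 'wrist_force': array([ 0.62845809, -1.03998322,  0.66538276]), 'ft_torque': array([0.01890636, 0.03244222, 0.04771535]), 'grip_force': 0.0, 'finger_gap': 0.08548178672604959}
tcp [0.1359 0.5583 0.2416] shift [0. 0. 0.]
tool y angle 76.3 z [-0.    -0.001 -1.   ]
```

View pics/s0b.png

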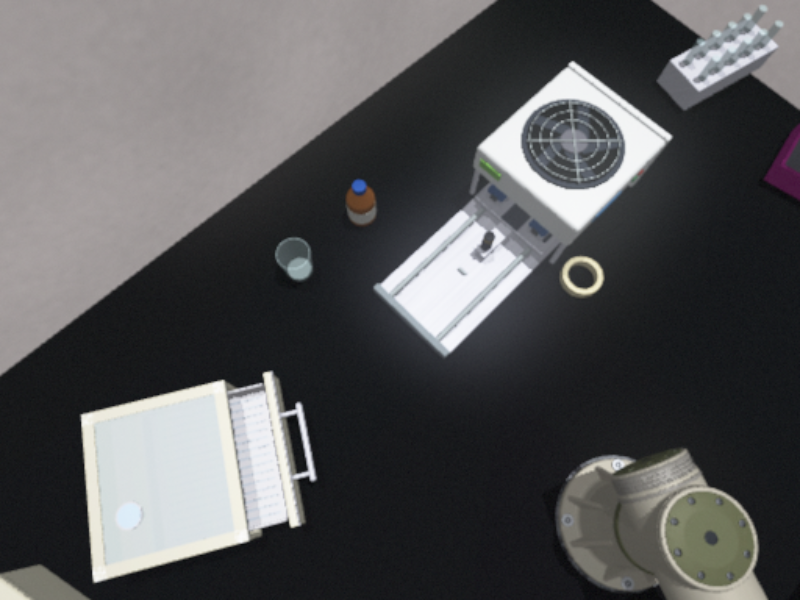

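View pics/d0b.png

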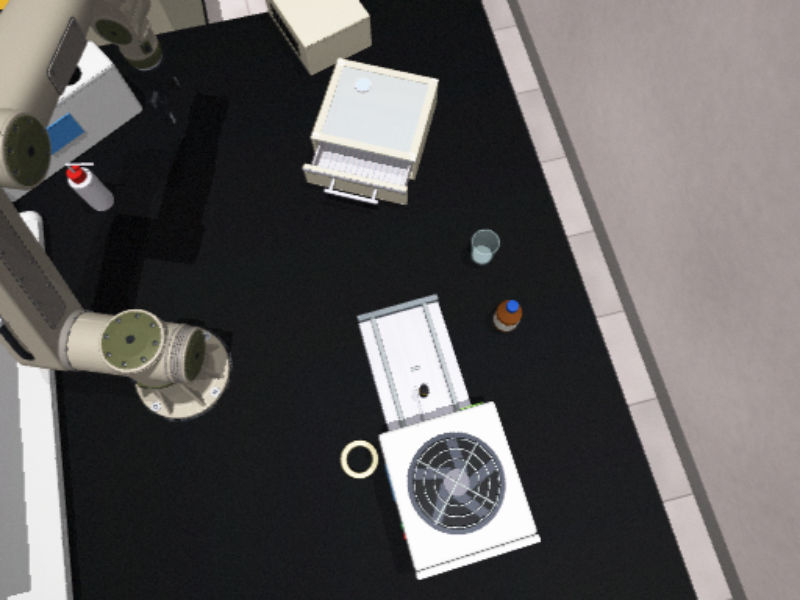

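View pics/wrist0.png

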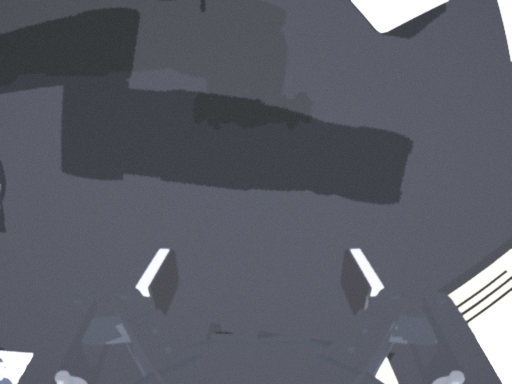

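The side view shows the knob at about (424,389), the rail end from (358,320) to (438,298), and the handle bar from (327,192) to (377,201). The scene view shows the knob top at (488,236), and the bar from (300,406) to (313,479). The beaker and bottle stand beyond the rail, and the tape roll is near the hood mouth on the robot's side.

```bash
python3 - <<'E'
from h import *
k=.64
for o,l in(('side0',[('knobtop',424,388,.086),('rail1',358,318,.02),('rail2',438,296,.02),('h1',328,191,.062),('h2',377,200,.062),('dr front L',304,166,.087),('dr front R',408,192,.087),('cab frontL',313,136,.097),('cab frontR',414,159,.097),('hoodL',381,434,.19),('hoodR',493,404,.19),('bot',508,326,0.),('beak',482,261,0.),('tape',359,459,.02)]),
 ('scene0',[('knobtop',488,236,.086),('rail1',445,351,.02),('rail2',378,289,.02),('h1',299,406,.062),('h2',312,480,.062),('dr front',296,525,.087),('dr front',270,374,.087),('cab f',246,543,.097),('cab f',226,383,.097),('tape',581,277,.02),('beak',298,272,0.),('bot',362,216,0.)])):
    for n,u,v,z in l: print(o,n,pix(o,u*k,v*k,z))
E
```

```text
side0 knobtop [ 0.5428 -0.1951  0.086 ]
side0 rail1 [0.4365 0.0196 0.02  ]
side0 rail2 [0.6385 0.026  0.02  ]
side0 h1 [0.438  0.3492 0.062 ]
side0 h2 [0.5514 0.2945 0.062 ]
side0 dr front L [0.3944 0.4187 0.087 ]
side0 dr front R [0.6286 0.2843 0.087 ]
side0 cab frontL [0.4337 0.4911 0.097 ]
side0 cab frontR [0.6644 0.3643 0.097 ]
side0 hoodL [ 0.4272 -0.2813  0.19  ]
side0 hoodR [ 0.6636 -0.2788  0.19  ]
side0 bot [ 0.7864 -0.0841  0.    ]
side0 beak [0.7731 0.0946 0.    ]
side0 tape [ 0.3645 -0.3038  0.02  ]
scene0 knobtop [ 0.5422 -0.1934  0.086 ]
scene0 rail1 [0.4409 0.0159 0.02  ]
scene0 rail2 [0.6251 0.0262 0.02  ]
scene0 h1 [0.5436 0.2923 0.062 ]
scene0 h2 [0.4293 0.3573 0.062 ]
scene0 dr front [0.3903 0.4202 0.087 ]
scene0 dr front [0.6182 0.2933 0.087 ]
scene0 cab f [0.4241 0.4958 0.097 ]
scene0 cab f [0.6557 0.3606 0.097 ]
scene0 tape [ 0.3626 -0.2976  0.02  ]
scene0 beak [0.7715 0.1196 0.    ]
scene0 bot [ 0.778  -0.0646  0.    ]
```

```bash
python3 -c "
from h import *
go([.4905,.3235,.15],60.6)"
```

```text
tcp [0.1359 0.5583 0.2416] shift [-0.4001 -0.1441  0.0917]
tool y angle 76.3 z [-0.    -0.001 -1.   ]
turn 15.716684824748228
```

```bash
python3 -m jog '[[0.4,-0.04,-0.0144,0,0],[0.4,-0.04,-0.0144,0,0],[0.4,-0.04,-0.0144,0,0],[0.4,-0.04,-0.0144,0,0],[0.4,-0.04,-0.0144,0,0]]'
python3 -m jog '[[0.4,-0.04,-0.0144,0,0],[0.4,-0.04,-0.0144,0.02,0],[0.4,-0.04,-0.0144,0.02,0],[0.4,-0.04,-0.0144,0.02,0],[0.4,-0.04,-0.0144,0.03,0]]'
python3 -m jog '[[0.4,0,0,0,5.24],[0.4,0,0,0,5.24],[0.4,0,0,0,5.24],[0.4,0,0,0,0],[0.4,0,0,0,0]]'
python3 -c "
from h import *
go([.4905,.3235,.054],60.6);snap('wrist','w1');print(env.get_state()['finger_gap'])"
```

```text
clock: 0.57
tcp_pos: [0.3108, 0.4425, 0.2421]
orientation: [-0.0, 0.119, 0.993, -0.0]
wrist_force: [0.8, 0.4, -0.8]
finger_gap: 0.0267
grip_force: 0.0
clock: 0.98
tcp_pos: [0.4697, 0.3384, 0.1653]
orientation: [0.001, 0.12, 0.993, 0.001]
wrist_force: [0.6, 1.1, -0.4]
finger_gap: 0.0257
grip_force: 0.0
clock: 1.4
tcp_pos: [0.4672, 0.3395, 0.1648]
orientation: [-0.0, 0.253, 0.968, -0.0]
wrist_force: [0.2, 1.2, 0.8]
finger_gap: 0.0259
grip_force: 0.0
tcp [0.4672 0.3395 0.1648] shift [-0.0282 -0.0025  0.1108]
tool y angle 60.7 z [-0.001 -0.    -1.   ]
turn 0.13268265929502832
0.02591201054974109
```

View pics/w1.png

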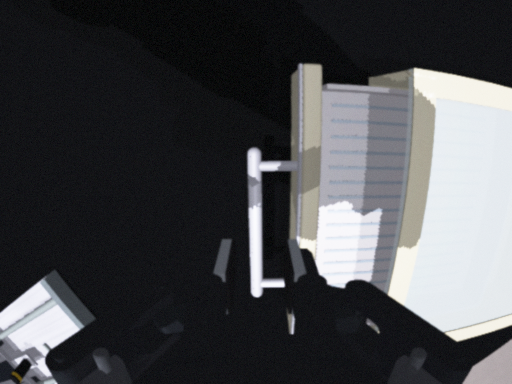

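The wrist view shows the bar from (254,152) to (257,292), lying between the fingers. The front panel is at column 310.

```bash
python3 -c "
from h import *
a=pix('w1',254,153,.062);b=pix('w1',257,292,.062);print(a,b,np.degrees(np.arctan2(*(b-a)[1::-1])))
m=(a+b)/2;print(m);go([m[0],m[1],.054])
for u,v,z in((311,70,.087),(309,240,.087),(411,74,.097),(392,300,.097)):print(pix('w1',u,v,z))"
```

```text
[0.4286 0.3558 0.062 ] [0.5442 0.2934 0.062 ] -28.3598357404408
[0.4864 0.3246 0.062 ]
tcp [0.4671 0.3396 0.165 ] shift [-0.0242 -0.0037  0.1109]
tool y angle 60.7 z [-0. -0. -1.]
[0.3927 0.4216 0.087 ]
[0.5055 0.3622 0.087 ]
[0.4255 0.4861 0.097 ]
[0.5951 0.4035 0.097 ]
```

```bash
python3 -m jog '[[0.4,-0.0242,-0.0033,0,0],[0.4,0,0,0.03,0],[0.4,0,0,0.03,0],[0.4,0,0,0.03,0],[0.4,0,0,0.02,0]]' 40
python3 -m jog '[[0.4,0,0,0,0],[1,0,0,0,0],[1,0,0,0,0],[1,0,0,0,0],[1,0,0,0,0]]' 40
```

```text
clock: 1.87
tcp_pos: [0.4857, 0.3247, 0.0533]
orientation: [-0.001, 0.253, 0.968, -0.0]
wrist_force: [-21.6, -15.2, 157.1]
finger_gap: 0.026
grip_force: 81.6
clock: 2.28
tcp_pos: [0.4869, 0.3255, 0.0555]
orientation: [0.0, 0.253, 0.967, 0.001]
wrist_force: [-0.3, 3.3, 2.4]
finger_gap: 0.0092
grip_force: 39.1
```

```bash
for i in 1 2; do python3 -m jog '[[1,0,-0.012,0,0],[1,0,-0.012,0,0],[1,0,-0.012,0,0],[1,0,-0.012,0,0],[1,0,-0.012,0,0]]'; done
```

```text
clock: 2.7
tcp_pos: [0.4582, 0.2728, 0.0555]
orientation: [0.001, 0.253, 0.967, 0.001]
wrist_force: [3.6, 1.8, -0.1]
finger_gap: 0.0096
grip_force: 40.4
clock: 3.12
tcp_pos: [0.4293, 0.2199, 0.0555]
orientation: [0.002, 0.254, 0.967, 0.001]
wrist_force: [6.2, -0.4, -2.7]
finger_gap: 0.0093
grip_force: 40.2
```

```bash
python3 -m jog '[[1,0,-0.006,0,0],[1,0,-0.005,0,0],[1,0,-0.004,0,0],[1,0,-0.003,0,0],[1,0,0,0,0]]'
```

```text
clock: 3.53
tcp_pos: [0.4204, 0.2034, 0.0555]
orientation: [0.002, 0.254, 0.967, -0.0]
wrist_force: [4.7, -2.3, -0.7]
finger_gap: 0.0094
grip_force: 40.4
```

```bash
python3 -m jog '[[1,0,-0.003,0,0],[1,0,-0.003,0,0],[1,0,0,0,0]]';python3 -m jog '[[1,0,-0.002,0,0],[1,0,-0.002,0,0],[1,0,0,0,0]]'
```

```text
clock: 3.78
tcp_pos: [0.4176, 0.1984, 0.0555]
orientation: [0.002, 0.254, 0.967, -0.0]
wrist_force: [5.9, -2.5, -2.1]
finger_gap: 0.0093
grip_force: 40.3
clock: 4.03
tcp_pos: [0.4176, 0.1982, 0.0556]
orientation: [0.002, 0.253, 0.967, 0.004]
wrist_force: [9.2, 10.5, -9.8]
finger_gap: 0.009
grip_force: 39.6
```

```bash
python3 -m jog '[[1,0,0.003,0,0],[0.5,0,0,0,0],[0.4,0,0,0,0],[0.4,0,0,0,0],[0.4,0,0,-0.02,0]]';python3 -m jog '[[0.4,0,0,-0.04,0],[0.4,0,0,-0.04,0],[0.4,0,0,0,0]]'
python3 -c "
from h import *
print(env.get_state()['joint_pos'].round(2))
go([.5425,-.1945,.13],2)"
```

```text
clock: 4.45
tcp_pos: [0.4121, 0.1975, 0.0722]
orientation: [-0.003, 0.254, 0.967, -0.002]
wrist_force: [-0.2, 0.1, -0.3]
finger_gap: 0.0257
grip_force: 0.0
clock: 4.7
tcp_pos: [0.4187, 0.1994, 0.1618]
orientation: [0.004, 0.254, 0.967, 0.002]
wrist_force: [1.4, 0.6, -0.6]
finger_gap: 0.0252
grip_force: 0.0
[ 0.27  0.14 -0.39  1.04  0.    0.78]
tcp [0.4187 0.1994 0.1618] shift [-0.301  -0.2827  0.0318]
tool y angle 60.6 z [ 0.009  0.003 -1.   ]
turn 58.6065208325175
```

```bash
for i in 1 2; do python3 -m jog '[[-0.2,-0.03,-0.0282,0,0],[-0.2,-0.03,-0.0282,0,0],[-0.2,-0.03,-0.0282,0,0],[-0.2,-0.03,-0.0282,0,0],[-0.2,-0.03,-0.0282,0,0]]'; done
python3 -m jog '[[-0.2,0,0,0,6.5],[-0.2,0,0,0,6.5],[-0.2,0,0,0,6.5],[-0.2,0,0,0,6.5],[-0.2,0,0,0,6.5]]'
python3 -m jog '[[-0.2,0,0,0,6.5],[-0.2,0,0,0,6.5],[-0.2,0,0,0,6.5],[-0.2,0,0,0,6.6],[-0.2,0,0,0,0]]'
python3 -c "
from h import *
go([.5425,-.1945,.062],2);snap('wrist','w2')"
```

```text
clock: 5.12
tcp_pos: [0.4765, 0.0005, 0.1551]
orientation: [-0.0, 0.253, 0.967, 0.0]
wrist_force: [0.2, 1.0, 0.1]
finger_gap: 0.0516
grip_force: 0.0
clock: 5.53
tcp_pos: [0.5379, -0.1962, 0.1548]
orientation: [-0.001, 0.254, 0.967, 0.0]
wrist_force: [0.6, 0.3, 1.1]
finger_gap: 0.0516
grip_force: 0.0
clock: 5.95
tcp_pos: [0.5376, -0.1943, 0.1545]
orientation: [-0.001, 0.517, 0.856, 0.0]
wrist_force: [-0.3, -0.4, 0.5]
finger_gap: 0.0515
grip_force: 0.0
clock: 6.37
tcp_pos: [0.5377, -0.1941, 0.1547]
orientation: [-0.001, 0.696, 0.718, -0.0]
wrist_force: [0.0, 0.7, -0.2]
finger_gap: 0.0516
grip_force: 0.0
tcp [ 0.5377 -0.1941  0.1547] shift [-0.0007  0.0049  0.0927]
tool y angle 1.8 z [-0.001  0.001 -1.   ]
turn -0.1650413388190941
```

View pics/w2.png

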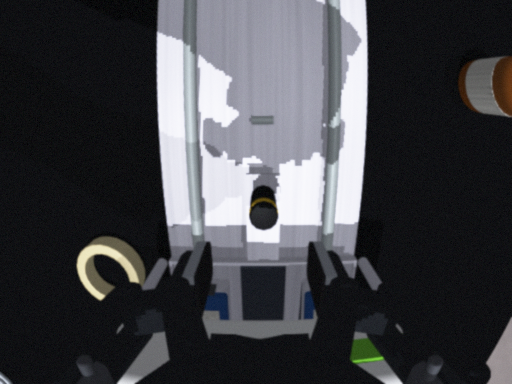

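The knob top is at (264,214), and the rails run straight up the image, so the tool is aligned with the rail. Two blue lids are just visible inside the hood.

```bash
python3 -c "
from h import *
k=pix('w2',264,214,.086);print(k);go([k[0],k[1],.062])
for v in(20,235):print((pix('w2',187.5 if v<99 else 196,v,.02)+pix('w2',335 if v<99 else 330.5,v,.02))/2)"
```

```text
[ 0.5396 -0.1919  0.086 ]
tcp [ 0.5378 -0.1941  0.1547] shift [0.0021 0.0019 0.0927]
tool y angle 2.1 z [-0.001  0.001 -1.   ]
[ 0.53275 -0.03395  0.02   ]
[ 0.5418  -0.23975  0.02   ]
```

```bash
python3 -m jog '[[-0.2,0.002,0.003,0.025,0],[-0.2,0,0,0.025,0],[-0.2,0,0,0.02,0],[-0.2,0,0,0.0127,0],[-0.2,0,0,0.01,0]]' 50
python3 -m jog '[[1,0,0,0,0],[1,0,0,0,0],[1,0,0,0,0],[1,0,0,0,0]]' 50
python3 -m jog '[[1,0.003,0,0,0],[1,0.006,0,0,0],[1,0.009,0,0,0],[1,0.012,0,0,0],[1,0.014,0,0,0]]'
```

```text
clock: 6.83
tcp_pos: [0.5402, -0.1916, 0.0605]
orientation: [-0.001, 0.694, 0.72, -0.0]
wrist_force: [-0.1, -0.1, -0.1]
finger_gap: 0.0514
grip_force: 0.0
clock: 7.17
tcp_pos: [0.5405, -0.1923, 0.0629]
orientation: [-0.001, 0.695, 0.719, -0.001]
wrist_force: [-5.7, -0.8, -0.5]
finger_gap: 0.021
grip_force: 49.7
clock: 7.58
tcp_pos: [0.539, -0.1493, 0.0629]
orientation: [0.0, 0.695, 0.719, -0.001]
wrist_force: [-4.9, -2.3, -0.9]
finger_gap: 0.0211
grip_force: 49.8
```

```bash
for i in 1 2; do python3 -m jog '[[1,0.014,0,0,0],[1,0.014,0,0,0],[1,0.014,0,0,0],[1,0.014,0,0,0],[1,0.014,0,0,0]]'; done
python3 -m jog '[[1,0.014,0,0,0],[1,0.014,0,0,0],[1,0.012,0,0,0],[1,0.01,0,0,0],[1,0.006,0,0,0]]'
python3 -m jog '[[1,0.008,0,0,0],[1,0.006,0,0,0],[1,0.004,0,0,0],[1,0.003,0,0,0],[1,0,0,0,0]]'
python3 -c "
from h import *
go([.539,.0677,.062])"
```

```text
clock: 8.0
tcp_pos: [0.5365, -0.0783, 0.0629]
orientation: [-0.0, 0.695, 0.719, -0.001]
wrist_force: [-4.6, -1.9, -1.2]
finger_gap: 0.0206
grip_force: 49.8
clock: 8.42
tcp_pos: [0.534, -0.0083, 0.0629]
orientation: [-0.0, 0.695, 0.719, -0.001]
wrist_force: [-4.8, -2.7, -0.6]
finger_gap: 0.0207
grip_force: 49.8
clock: 8.83
tcp_pos: [0.532, 0.0485, 0.0629]
orientation: [-0.0, 0.694, 0.72, -0.0]
wrist_force: [-5.5, -2.8, 1.2]
finger_gap: 0.0206
grip_force: 50.0
clock: 9.25
tcp_pos: [0.5313, 0.0675, 0.0629]
orientation: [0.001, 0.695, 0.719, -0.002]
wrist_force: [-6.2, -7.1, 1.1]
finger_gap: 0.0205
grip_force: 50.1
tcp [0.5313 0.0675 0.0629] shift [-0.0001  0.0077  0.0008]
tool y angle 2.0 z [-0.001 -0.003 -1.   ]
```

```bash
python3 -m jog '[[1,-0.002,0,0,0],[0,0,0,0,0],[-0.2,0,0,0,0],[-0.2,0,0,0,0],[-0.2,0,0,-0.02,0]]'
for i in 1 2; do python3 -m jog '[[-0.2,-0.02,0,-0.03,0],[-0.2,-0.03,0,-0.02,0],[-0.2,-0.03,0,-0.01,0],[-0.2,-0.02,0,-0.02,0],[-0.2,0,0,0,0]]';done
python3 -c "
from h import *
go([0.5379,-.1194,.2]);snap('wrist','w3');snap('scene','s3');snap('side','d3')
cv2.imwrite('pics/w3b.png',cv2.resize(cv2.imread('pics/w3.png'),(800,600)))"
```

```text
clock: 9.67
tcp_pos: [0.5308, 0.0667, 0.08]
orientation: [-0.002, 0.695, 0.719, -0.001]
wrist_force: [0.2, 0.1, -0.2]
finger_gap: 0.0511
grip_force: 0.0
clock: 10.08
tcp_pos: [0.5392, -0.0372, 0.1667]
orientation: [0.004, 0.696, 0.718, 0.002]
wrist_force: [1.7, 0.1, 0.6]
finger_gap: 0.051
grip_force: 0.0
clock: 10.5
tcp_pos: [0.5417, -0.137, 0.2457]
orientation: [0.004, 0.696, 0.718, 0.001]
wrist_force: [0.6, -0.1, 0.5]
finger_gap: 0.0512
grip_force: 0.0
tcp [ 0.5417 -0.137   0.2457] shift [ 0.0178 -0.0035  0.0457]
tool y angle 1.8 z [ 0.007 -0.003 -1.   ]
```

View pics/w3b.png

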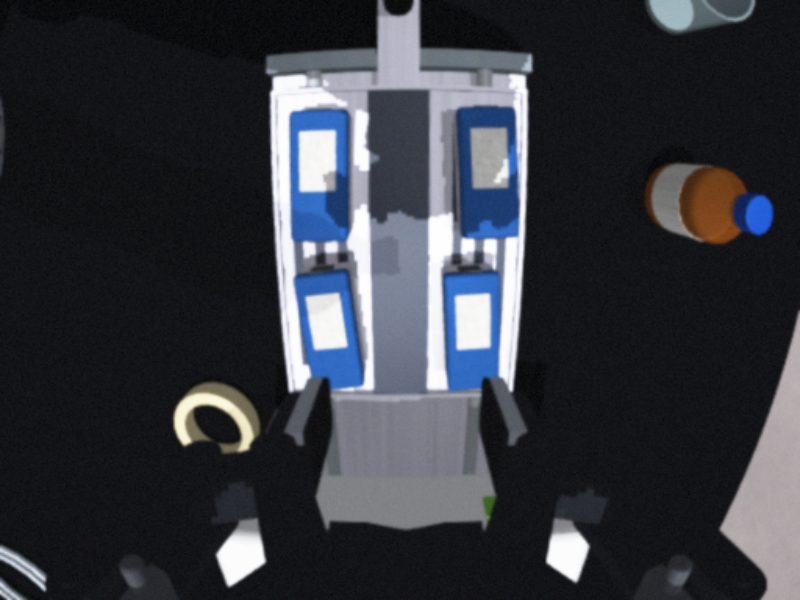

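The picture shows four cases, two per lane, with their lids at about (320,175), (487,172), (329,329) and (473,330). The rear-left one is skewed.

```bash
python3 -c "
from h import *
C=dict(A=[(291,112),(347,110),(350,239),(292,241)],B=[(458,108),(514,108),(518,236),(460,236)],C=[(297,274),(346,270),(362,384),(312,388)],D=[(446,273),(499,272),(499,385),(447,388)])
for n,q in C.items():
    p=np.array([pix('w3',u*.64,v*.64,.07) for u,v in q])[:,:2]
    ax=p[0]+p[1]-p[2]-p[3]; m=p.mean(0); print(n,m.round(4),'len',np.linalg.norm(ax)/2,'w',np.linalg.norm(p[0]-p[1]),'ang',np.degrees(np.arctan2(ax[1],ax[0]))-90); go([*m,.053],np.degrees(np.arctan2(ax[1],ax[0]))-90)
"
```

```text
A [ 0.4827 -0.0673] len 0.0865792411609157 w 0.037204838395025946 ang 1.4891562618065421
tcp [ 0.5394 -0.1327  0.2417] shift [ 0.0672 -0.0544  0.1888]
tool y angle 2.0 z [-0.     0.001 -1.   ]
turn 0.5108511487206471
B [ 0.5938 -0.0614] len 0.08590391434620427 w 0.03722928954465827 ang 4.406378554295216
tcp [ 0.5394 -0.1327  0.2417] shift [0.0692 0.0568 0.1888]
tool y angle 2.0 z [-0.     0.001 -1.   ]
turn -2.406371143768027
C [ 0.4886 -0.176 ] len 0.08704289172586122 w 0.03437862708137137 ang 6.100309777324924
tcp [ 0.5394 -0.1327  0.2417] shift [-0.0417 -0.0523  0.1887]
tool y angle 2.0 z [-0.     0.001 -1.   ]
turn -4.1003023667977345
D [ 0.5911 -0.1734] len 0.08711912820959583 w 0.036760032644164026 ang 4.905645143101765
tcp [ 0.5394 -0.1327  0.2417] shift [-0.0426  0.0502  0.1887]
tool y angle 2.0 z [-0.     0.001 -1.   ]
turn -2.9056377325745757
```

```bash
python3 -m jog '[[-0.45,0.0224,-0.0181,0.02,0.5],[-0.45,0.0224,-0.0181,0.03,0],[-0.45,0.0224,-0.0182,0.03,0],[-0.45,0,0,0.03,0],[-0.45,0,0,0.0,0]]' 60
python3 -m jog '[[-0.45,0,0,0.02,0],[-0.45,0,0,0.02,0],[-0.45,0,0,0.02,0],[-0.45,0,0,0.012,0],[-0.45,0,0,0,0]]'
python3 -c "
from h import *
go([.4827,-.0673,.053])"
```

```text
clock: 11.07
tcp_pos: [0.4769, -0.0636, 0.1262]
orientation: [-0.005, 0.696, 0.718, -0.003]
wrist_force: [-1.6, -1.1, 0.2]
finger_gap: 0.0621
grip_force: 0.0
clock: 11.48
tcp_pos: [0.482, -0.0668, 0.0586]
orientation: [-0.002, 0.697, 0.717, -0.001]
wrist_force: [-0.8, -0.8, 0.2]
finger_gap: 0.0619
grip_force: 0.0
tcp [ 0.482  -0.0668  0.0586] shift [-0.0006  0.0007  0.0056]
tool y angle 1.5 z [-0.004  0.001 -1.   ]
```

```bash
python3 -m jog '[[-0.45,0,0,0.004,0],[1,0,0,0,0],[1,0,0,0,0],[1,0,0,0,0],[1,0,0,0,0]]' 60
python3 -m jog '[[1,0,0,-0.02,0],[1,0,0,-0.03,0],[1,0,0,-0.03,0],[1,0,0,-0.02,0],[1,0,0,0,0]]'
python3 -c "
from h import *
go([.4678,.4052,.16],-28.6)"
```

```text
clock: 11.9
tcp_pos: [0.4841, -0.068, 0.0576]
orientation: [0.001, 0.698, 0.716, 0.001]
wrist_force: [0.3, 0.8, 4.6]
finger_gap: 0.0391
grip_force: 61.4
clock: 12.32
tcp_pos: [0.4858, -0.0686, 0.1611]
orientation: [0.004, 0.698, 0.716, 0.002]
wrist_force: [-0.1, -1.3, -1.4]
finger_gap: 0.0388
grip_force: 61.1
tcp [ 0.4858 -0.0686  0.1611] shift [ 4.741e-01 -5.600e-03 -2.000e-04]
tool y angle 1.5 z [ 0.008 -0.002 -1.   ]
turn 30.098983258569547
```

```bash
for i in 1 2; do python3 -m jog '[[1,0.0395,-0.0005,0,0],[1,0.0395,-0.0005,0,0],[1,0.0395,-0.0005,0,0],[1,0.0395,-0.0005,0,0],[1,0.0395,-0.0005,0,0]]'; done
python3 -m jog '[[1,0.0395,0,0,6],[1,0.0395,0,0,6]]'
python3 -m jog '[[1,0,0,0,6],[1,0,0,0,6],[1,0,0,0,6],[1,0,0,0,0]]'
python3 -c "
from h import *
go([.4678,.4052,.046],-28.6)"
```

```text
clock: 12.73
tcp_pos: [0.4744, 0.1311, 0.1555]
orientation: [-0.0, 0.698, 0.716, -0.0]
wrist_force: [1.1, 0.7, -1.2]
finger_gap: 0.0389
grip_force: 61.0
clock: 13.15
tcp_pos: [0.4667, 0.3287, 0.1553]
orientation: [-0.0, 0.698, 0.716, -0.001]
wrist_force: [1.6, -0.9, -1.3]
finger_gap: 0.0392
grip_force: 61.0
clock: 13.32
tcp_pos: [0.4682, 0.4075, 0.1552]
orientation: [-0.0, 0.77, 0.638, -0.001]
wrist_force: [1.7, -0.4, -0.3]
finger_gap: 0.039
grip_force: 61.0
clock: 13.65
tcp_pos: [0.469, 0.4059, 0.1548]
orientation: [0.0, 0.86, 0.511, -0.001]
wrist_force: [-0.4, 0.1, -0.8]
finger_gap: 0.0391
grip_force: 61.0
tcp [0.469  0.4059 0.1548] shift [-0.001  -0.0006  0.1088]
tool y angle -28.6 z [-0.002 -0.001 -1.   ]
turn -0.003235262044640308
```

```bash
python3 -c "
from h import *
snap('wrist','w4')"
```

```text
(no output)
```

View pics/w4.png

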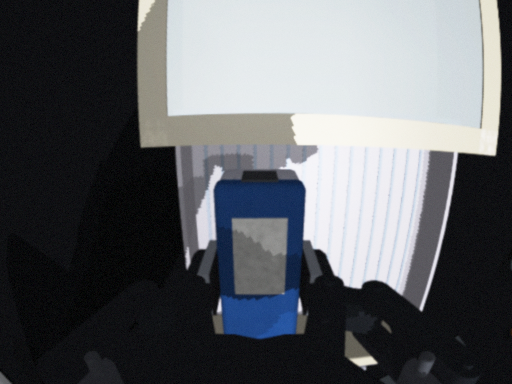

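The case is held above the drawer. The cabinet's top front edge runs from (140,147) to (495,154), and the drawer side walls show at about (178,150) and (456,153).

```bash
python3 -c "
from h import *
F=np.array([.496,.342]);a=np.radians(61.4);ex=np.array([np.cos(a),np.sin(a)]);ey=np.array([-ex[1],ex[0]])
for u,v,z in((141,147,.097),(495,154,.097),(178,150,.06),(456,153,.06)):
    p=pix('w4',u,v,z)[:2]; print(p,((p-F)@ex).round(4),((p-F)@ey).round(4))"
```

```text
[0.4232 0.4907] 0.0957 0.1351
[0.6612 0.3629] 0.0974 -0.135
[0.433  0.4758] 0.0873 0.1194
[0.6445 0.3639] 0.0903 -0.1199
```

```bash
python3 -m jog '[[1,-0.004,0,0.03,0],[1,0,0,0.03,0],[1,0,0,0.025,0],[1,0,0,0.013,0],[1,0,0,0.008,0]]'
python3 -m jog '[[1,0,0,0.003,0],[1,0,0,0,0],[0.2,0,0,0,0],[-0.35,0,0,0,0],[-0.35,0,0,0,0]]'
python3 -m jog '[[-0.35,0,0,0,0],[-0.35,0,0,-0.02,0],[-0.35,0,0,-0.03,0],[-0.35,0,0,-0.04,0],[-0.35,0,0,-0.03,0]]'
python3 -c "
from h import *
go([.5938,-.0614,.16],4.4)"
```

```text
clock: 14.12
tcp_pos: [0.4662, 0.4008, 0.0474]
orientation: [0.0, 0.859, 0.512, -0.002]
wrist_force: [-0.6, -0.7, -1.8]
finger_gap: 0.0388
grip_force: 61.0
clock: 14.53
tcp_pos: [0.4689, 0.403, 0.049]
orientation: [-0.0, 0.859, 0.511, 0.002]
wrist_force: [-0.2, 0.3, -0.8]
finger_gap: 0.058
grip_force: 0.0
clock: 14.95
tcp_pos: [0.4682, 0.4026, 0.1705]
orientation: [-0.0, 0.859, 0.511, 0.001]
wrist_force: [1.1, -0.3, 1.2]
finger_gap: 0.0574
grip_force: 0.0
tcp [0.4682 0.4026 0.1705] shift [-0.3479  0.3317  0.0101]
tool y angle -28.5 z [ 0.002  0.001 -1.   ]
turn -32.887623535872066
```

```bash
for i in 1 2; do python3 -m jog '[[-0.45,-0.029,0.0276,0,0],[-0.45,-0.029,0.0276,0,0],[-0.45,-0.029,0.0276,0,0],[-0.45,-0.029,0.0276,0,0],[-0.45,-0.029,0.0276,0,0]]'; done
python3 -m jog '[[-0.45,-0.029,0.0276,0,-6.6],[-0.45,-0.032,0.024,0,-6.6]]'
python3 -m jog '[[-0.45,0,0,0,-6.6],[-0.45,0,0,0,-6.6],[-0.45,0,0,0,-6.5],[-0.45,0,0,0,0]]'
python3 -c "
from h import *
go([.5938,-.0614,.055],4.4);snap('wrist','w5')"
```

```text
clock: 15.37
tcp_pos: [0.5204, 0.2077, 0.1684]
orientation: [0.0, 0.859, 0.512, 0.001]
wrist_force: [0.5, -0.1, 0.1]
finger_gap: 0.0619
grip_force: 0.0
clock: 15.78
tcp_pos: [0.5725, 0.0138, 0.1684]
orientation: [0.001, 0.859, 0.511, 0.001]
wrist_force: [1.6, -0.7, 0.3]
finger_gap: 0.062
grip_force: 0.0
clock: 15.95
tcp_pos: [0.5933, -0.0636, 0.1683]
orientation: [0.001, 0.793, 0.609, 0.001]
wrist_force: [0.5, 0.8, -0.0]
finger_gap: 0.0619
grip_force: 0.0
clock: 16.28
tcp_pos: [0.593, -0.0622, 0.1679]
orientation: [0.0, 0.679, 0.734, 0.0]
wrist_force: [0.1, 0.0, 0.6]
finger_gap: 0.0621
grip_force: 0.0
tcp [ 0.593  -0.0622  0.1679] shift [0.0007 0.0007 0.1129]
tool y angle 4.5 z [ 0.001 -0.    -1.   ]
turn 0.10871809700104507
```

View pics/w5.png

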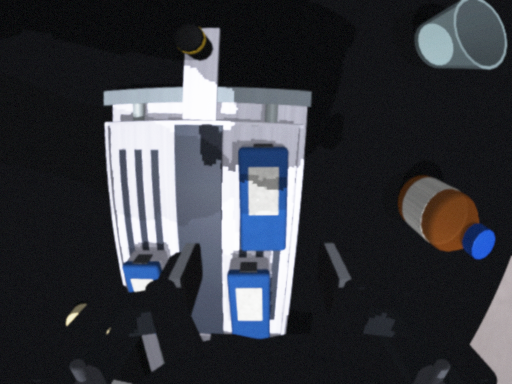

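B lies at about (263,199), centred between the fingers, so I descend.

```bash
python3 -m jog '[[-0.45,0,0.001,0.03,0],[-0.45,0,0,0.03,0],[-0.45,0,0,0.025,0],[-0.45,0,0,0.015,0],[-0.45,0,0,0.009,0]]'
python3 -m jog '[[-0.45,0,0,0.002,0],[1,0,0,0,0],[1,0,0,0,0],[1,0,0,0,0],[1,0,0,0,0]]' 60
python3 -m jog '[[1,0,0,-0.02,0],[1,0,0,-0.03,0],[1,0,0,-0.03,0],[1,0,0,-0.02,0],[1,0,0,0,0]]'
python3 -c "
from h import *
go([.5644,.3526,.16],-28.6)"
```

```text
clock: 16.75
tcp_pos: [0.5924, -0.0607, 0.0563]
orientation: [-0.001, 0.68, 0.733, -0.001]
wrist_force: [-0.3, 0.1, -0.5]
finger_gap: 0.0617
grip_force: 0.0
clock: 17.17
tcp_pos: [0.5949, -0.0617, 0.0579]
orientation: [0.001, 0.68, 0.734, 0.001]
wrist_force: [-0.1, 0.2, 2.1]
finger_gap: 0.0389
grip_force: 61.0
clock: 17.58
tcp_pos: [0.5968, -0.0621, 0.1622]
orientation: [0.004, 0.68, 0.734, 0.002]
wrist_force: [1.3, 0.1, -0.4]
finger_gap: 0.0387
grip_force: 60.9
tcp [ 0.5968 -0.0621  0.1622] shift [ 0.416  -0.0006  0.001 ]
tool y angle 4.4 z [ 0.009 -0.002 -1.   ]
turn 32.982447638369635
```

```bash
for i in 1 2; do python3 -m jog '[[1,0.038,0,0,0],[1,0.038,0,0,0],[1,0.038,0,0,0],[1,0.038,0,0,0],[1,0.038,0,0,0]]'; done
python3 -m jog '[[1,0.035,0,0,6.6],[1,0,0,0,6.6],[1,0,0,0,6.6],[1,0,0,0,6.6],[1,0,0,0,6.6]]'
python3 -m jog '[[1,0,0,0,0]]'
python3 -c "
from h import *
go([.5625,.349,.048],-28.6)"
```

```text
clock: 18.0
tcp_pos: [0.5784, 0.1294, 0.1557]
orientation: [-0.0, 0.68, 0.733, -0.0]
wrist_force: [1.2, -0.1, -1.2]
finger_gap: 0.0391
grip_force: 60.8
clock: 18.42
tcp_pos: [0.5638, 0.3191, 0.1555]
orientation: [-0.0, 0.68, 0.734, -0.0]
wrist_force: [1.2, -0.2, -0.6]
finger_gap: 0.0388
grip_force: 60.8
clock: 18.83
tcp_pos: [0.5613, 0.3527, 0.1551]
orientation: [-0.0, 0.861, 0.508, -0.001]
wrist_force: [-0.3, 0.2, -1.5]
finger_gap: 0.0392
grip_force: 60.8
clock: 18.92
tcp_pos: [0.5614, 0.3524, 0.1553]
orientation: [-0.0, 0.861, 0.509, -0.001]
wrist_force: [0.0, -0.5, -1.4]
finger_gap: 0.0393
grip_force: 60.8
tcp [0.5614 0.3524 0.1553] shift [-0.0023  0.0026  0.1073]
tool y angle -28.8 z [-0.001 -0.001 -1.   ]
turn -0.15296008302914288
```

```bash
python3 -m jog '[[1,-0.0023,0.0026,0.03,0],[1,0,0,0.03,0],[1,0,0,0.025,0],[1,0,0,0.013,0],[1,0,0,0.008,0]]'
python3 -m jog '[[1,0,0,0.002,0],[1,0,0,0,0],[0.2,0,0,0,0],[-0.35,0,0,0,0],[-0.35,0,0,0,0]]'
python3 -m jog '[[-0.35,0,0,0,0],[-0.35,0,0,-0.02,0],[-0.35,0,0,-0.03,0],[-0.35,0,0,-0.04,0],[-0.35,0,0,-0.03,0]]'
python3 -c "
from h import *
go([.5911,-.1734,.16],4.5)"
```

```text
clock: 19.33
tcp_pos: [0.5612, 0.348, 0.047]
orientation: [-0.0, 0.859, 0.512, -0.002]
wrist_force: [0.5, -0.1, -2.2]
finger_gap: 0.0388
grip_force: 60.8
clock: 19.75
tcp_pos: [0.5642, 0.3496, 0.0501]
orientation: [0.0, 0.86, 0.511, 0.002]
wrist_force: [-0.6, 0.8, -0.2]
finger_gap: 0.0573
grip_force: 0.0
clock: 20.17
tcp_pos: [0.5635, 0.3493, 0.1715]
orientation: [0.0, 0.86, 0.511, 0.001]
wrist_force: [0.9, 0.1, 0.8]
finger_gap: 0.0578
grip_force: 0.0
tcp [0.5635 0.3493 0.1715] shift [-0.4457  0.2744  0.0111]
tool y angle -28.6 z [ 0.002  0.001 -1.   ]
turn -33.08960910980234
```

```bash
for i in 1 2; do python3 -m jog '[[-0.45,-0.0343,0.0211,0,0],[-0.45,-0.0343,0.0211,0,0],[-0.45,-0.0343,0.0211,0,0],[-0.45,-0.0343,0.0211,0,0],[-0.45,-0.0343,0.0211,0,0]]'; done
python3 -m jog '[[-0.45,-0.0343,0.0211,0,0],[-0.45,-0.0343,0.0211,0,0],[-0.45,-0.034,0.0211,0,0],[-0.45,0,0,0,-6.6],[-0.45,0,0,0,-6.6]]'
python3 -m jog '[[-0.45,0,0,0,-6.6],[-0.45,0,0,0,-6.6],[-0.45,0,0,0,-6.6],[-0.45,0,0,0,0]]'
python3 -c "
from h import *
go([.5911,-.1734,.055],4.4);snap('wrist','w6')"
```

```text
clock: 20.58
tcp_pos: [0.5738, 0.1465, 0.1694]
orientation: [0.0, 0.86, 0.511, 0.001]
wrist_force: [1.0, -0.1, -0.7]
finger_gap: 0.0616
grip_force: 0.0
clock: 21.0
tcp_pos: [0.5843, -0.0551, 0.1694]
orientation: [0.001, 0.86, 0.511, 0.001]
wrist_force: [-0.0, 0.1, -0.5]
finger_gap: 0.0617
grip_force: 0.0
clock: 21.42
tcp_pos: [0.5908, -0.1768, 0.1689]
orientation: [0.001, 0.795, 0.606, 0.0]
wrist_force: [1.6, 0.9, -0.2]
finger_gap: 0.0619
grip_force: 0.0
clock: 21.75
tcp_pos: [0.5908, -0.1737, 0.169]
orientation: [0.001, 0.678, 0.735, 0.0]
wrist_force: [0.2, -0.5, 0.1]
finger_gap: 0.0618
grip_force: 0.0
tcp [ 0.5908 -0.1737  0.169 ] shift [0.0003 0.0002 0.114 ]
tool y angle 4.6 z [ 0.001 -0.    -1.   ]
turn 0.15525453158060998
```

View pics/w6.png

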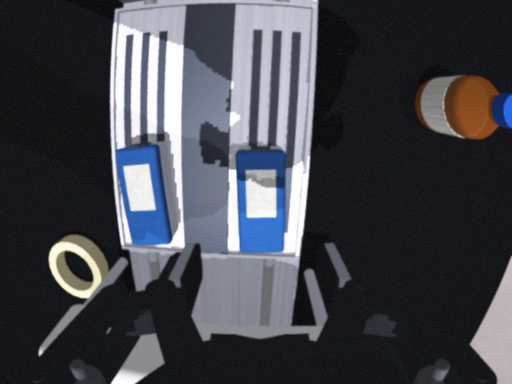

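D is at (261,201), between the fingers. C is unmoved, at about (144,196).

```bash
python3 -m jog '[[-0.45,0,0.0,0.03,0],[-0.45,0,0,0.03,0],[-0.45,0,0,0.025,0],[-0.45,0,0,0.016,0],[-0.45,0,0,0.009,0]]'
python3 -m jog '[[-0.45,0,0,0.002,0],[1,0,0,0,0],[1,0,0,0,0],[1,0,0,0,0],[1,0,0,0,0]]' 60
python3 -m jog '[[1,0,0,-0.02,0],[1,0,0,-0.03,0],[1,0,0,-0.03,0],[1,0,0,-0.02,0],[1,0,0,0,0]]'
python3 -c "
from h import *
p=np.mean([pix('w6',u,v,.07) for u,v in((117,150),(158,147),(170,242),(131,245))],0);print(p)
go([.5175,.2665,.16],-28.6)"
```

```text
clock: 22.22
tcp_pos: [0.5892, -0.1727, 0.056]
orientation: [-0.002, 0.681, 0.733, -0.0]
wrist_force: [-0.4, 0.1, 0.1]
finger_gap: 0.062
grip_force: 0.0
clock: 22.63
tcp_pos: [0.5917, -0.1739, 0.0579]
orientation: [0.001, 0.68, 0.734, 0.0]
wrist_force: [0.0, -0.4, 2.2]
finger_gap: 0.039
grip_force: 61.0
clock: 23.05
tcp_pos: [0.5935, -0.1747, 0.1622]
orientation: [0.004, 0.68, 0.734, 0.002]
wrist_force: [1.0, -0.2, -0.9]
finger_gap: 0.0388
grip_force: 60.9
[ 0.489925 -0.1777    0.07    ]
tcp [ 0.5935 -0.1747  0.1622] shift [ 4.457e-01 -4.200e-02 -1.000e-04]
tool y angle 4.4 z [ 0.009 -0.004 -1.   ]
turn 32.988118605720466
```

```bash
for i in 1 2; do python3 -m jog '[[1,0.0402,-0.0038,0,0],[1,0.0402,-0.0038,0,0],[1,0.0402,-0.0038,0,0],[1,0.0402,-0.0038,0,0],[1,0.0402,-0.0038,0,0]]'; done
python3 -m jog '[[1,0.0402,-0.0038,0,6.6],[1,0,0,0,6.6],[1,0,0,0,6.6],[1,0,0,0,6.6],[1,0,0,0,6.6]]'
python3 -m jog '[[1,0,0,0,0]]'
python3 -c "
from h import *
go([.5156,.263,.048],-28.6)"
```

```text
clock: 23.47
tcp_pos: [0.5551, 0.027, 0.1554]
orientation: [-0.0, 0.68, 0.733, -0.0]
wrist_force: [0.7, 0.5, -1.8]
finger_gap: 0.0389
grip_force: 60.8
clock: 23.88
tcp_pos: [0.5207, 0.2261, 0.1554]
orientation: [-0.0, 0.68, 0.734, -0.0]
wrist_force: [1.6, -0.1, -3.1]
finger_gap: 0.039
grip_force: 60.8
clock: 24.3
tcp_pos: [0.5143, 0.2641, 0.1551]
orientation: [-0.0, 0.861, 0.509, -0.001]
wrist_force: [-0.2, 0.1, -2.2]
finger_gap: 0.039
grip_force: 61.0
clock: 24.38
tcp_pos: [0.5144, 0.2638, 0.1552]
orientation: [-0.0, 0.86, 0.51, -0.001]
wrist_force: [0.1, 0.1, -2.7]
finger_gap: 0.039
grip_force: 61.0
tcp [0.5144 0.2638 0.1552] shift [-0.      0.0015  0.1072]
tool y angle -28.7 z [-0.001 -0.    -1.   ]
turn -0.05501276937539501
```

```bash
python3 -m jog '[[1,0,0.0005,0.03,0],[1,0,0,0.03,0],[1,0,0,0.025,0],[1,0,0,0.013,0],[1,0,0,0.008,0]]'
python3 -m jog '[[1,0,0,0.002,0],[1,0,0,0,0],[0.2,0,0,0,0],[-0.35,0,0,0,0],[-0.35,0,0,0,0]]'
python3 -m jog '[[-0.35,0,0,0,0],[-0.35,0,0,-0.02,0],[-0.35,0,0,-0.03,0],[-0.35,0,0,-0.04,0],[-0.35,0,0,-0.03,0]]'
python3 -c "
from h import *
go([.489,-.1765,.16],6.1)"
```

```text
clock: 24.8
tcp_pos: [0.5135, 0.2626, 0.0473]
orientation: [-0.001, 0.859, 0.512, -0.002]
wrist_force: [-0.6, 0.3, -2.3]
finger_gap: 0.0392
grip_force: 60.8
clock: 25.22
tcp_pos: [0.5169, 0.2639, 0.05]
orientation: [0.0, 0.859, 0.511, 0.002]
wrist_force: [-0.6, 0.5, -0.1]
finger_gap: 0.0576
grip_force: 0.0
clock: 25.63
tcp_pos: [0.516, 0.2636, 0.1715]
orientation: [0.0, 0.859, 0.511, 0.001]
wrist_force: [0.2, 0.1, 0.4]
finger_gap: 0.058
grip_force: 0.0
tcp [0.516  0.2636 0.1715] shift [-0.3997  0.1863  0.011 ]
tool y angle -28.5 z [ 0.002  0.001 -1.   ]
turn -34.601565000815285
```

```bash
for i in 1 2; do python3 -m jog '[[-0.45,-0.0363,0.0169,0,0],[-0.45,-0.0363,0.0169,0,0],[-0.45,-0.0363,0.0169,0,0],[-0.45,-0.0363,0.0169,0,0],[-0.45,-0.0363,0.0169,0,0]]'; done
python3 -m jog '[[-0.45,-0.0363,0.0169,0,0],[-0.45,0,0,0,-7],[-0.45,0,0,0,-7],[-0.45,0,0,0,-7],[-0.45,0,0,0,-7]]'
python3 -m jog '[[-0.45,0,0,0,-6.6],[-0.45,0,0,0,0]]'
python3 -c "
from h import *
go([.489,-.1765,.055],6.1);snap('wrist','w7')"
```

```text
clock: 26.05
tcp_pos: [0.5032, 0.0622, 0.1694]
orientation: [0.001, 0.859, 0.512, 0.001]
wrist_force: [0.5, -0.5, 0.2]
finger_gap: 0.0618
grip_force: 0.0
clock: 26.47
tcp_pos: [0.4907, -0.1382, 0.1693]
orientation: [0.001, 0.859, 0.511, 0.001]
wrist_force: [1.2, 0.3, -0.1]
finger_gap: 0.0616
grip_force: 0.0
clock: 26.88
tcp_pos: [0.4884, -0.1769, 0.169]
orientation: [0.001, 0.709, 0.706, 0.0]
wrist_force: [0.3, 0.5, 0.7]
finger_gap: 0.062
grip_force: 0.0
clock: 27.05
tcp_pos: [0.4885, -0.1764, 0.169]
orientation: [0.001, 0.668, 0.745, 0.0]
wrist_force: [0.0, 0.8, -0.4]
finger_gap: 0.062
grip_force: 0.0
tcp [ 0.4885 -0.1764  0.169 ] shift [-0.      0.0003  0.114 ]
tool y angle 6.2 z [ 0.001 -0.001 -1.   ]
turn 0.13978521367057795
```

View pics/w7.png

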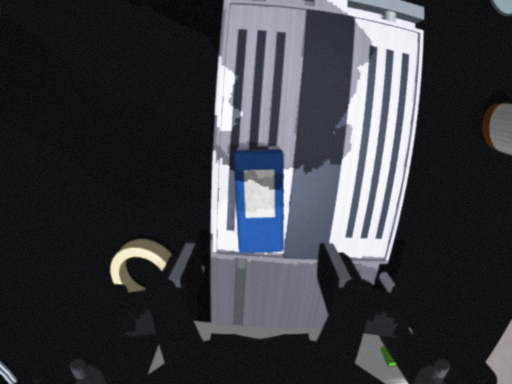

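C is at (260,201), centred in the picture.

```bash
python3 -m jog '[[-0.45,0,0.0,0.03,0],[-0.45,0,0,0.03,0],[-0.45,0,0,0.025,0],[-0.45,0,0,0.016,0],[-0.45,0,0,0.009,0]]'
python3 -m jog '[[-0.45,0,0,0.002,0],[1,0,0,0,0],[1,0,0,0,0],[1,0,0,0,0],[1,0,0,0,0]]' 60
python3 -m jog '[[1,0,0,-0.02,0],[1,0,0,-0.03,0],[1,0,0,-0.03,0],[1,0,0,-0.02,0],[1,0,0,0,0]]'
python3 -c "
from h import *
go([.419,.3156,.16],-28.6)"
```

```text
clock: 27.52
tcp_pos: [0.4871, -0.1754, 0.0564]
orientation: [-0.001, 0.67, 0.743, -0.0]
wrist_force: [0.7, -0.7, -1.0]
finger_gap: 0.0622
grip_force: 0.0
clock: 27.93
tcp_pos: [0.4894, -0.1767, 0.0577]
orientation: [0.001, 0.669, 0.744, 0.0]
wrist_force: [0.4, 0.5, 3.3]
finger_gap: 0.0392
grip_force: 60.5
clock: 28.35
tcp_pos: [0.4911, -0.1776, 0.1616]
orientation: [0.004, 0.669, 0.744, 0.001]
wrist_force: [-0.0, -0.4, -1.5]
finger_gap: 0.039
grip_force: 60.7
tcp [ 0.4911 -0.1776  0.1616] shift [ 0.498  -0.0195 -0.0011]
tool y angle 6.1 z [ 0.008 -0.004 -1.   ]
turn 34.67435248523279
```

```bash
for i in 1 2; do python3 -m jog '[[1,0.0383,-0.0015,0,0],[1,0.0383,-0.0015,0,0],[1,0.0383,-0.0015,0,0],[1,0.0383,-0.0015,0,0],[1,0.0383,-0.0015,0,0]]'; done
python3 -m jog '[[1,0.0383,-0.0015,0,0],[1,0.0383,-0.0015,0,0],[1,0.036,-0.0015,0,0],[1,0,0,0,7],[1,0,0,0,7]]'
python3 -m jog '[[1,0,0,0,7],[1,0,0,0,7],[1,0,0,0,6.6],[1,0,0,0,0]]'
python3 -c "
from h import *
go([.419,.3156,.048],-28.6)"
```

```text
clock: 28.77
tcp_pos: [0.4595, 0.015, 0.1557]
orientation: [-0.0, 0.669, 0.743, -0.0]
wrist_force: [0.7, 1.0, -2.0]
finger_gap: 0.0388
grip_force: 60.6
clock: 29.18
tcp_pos: [0.4317, 0.2048, 0.1558]
orientation: [-0.0, 0.669, 0.744, -0.0]
wrist_force: [0.4, -1.0, -1.3]
finger_gap: 0.039
grip_force: 60.6
clock: 29.6
tcp_pos: [0.4152, 0.3167, 0.1554]
orientation: [-0.0, 0.755, 0.656, -0.0]
wrist_force: [-0.5, -0.1, -1.4]
finger_gap: 0.0392
grip_force: 60.8
clock: 29.93
tcp_pos: [0.4159, 0.3145, 0.1555]
orientation: [-0.0, 0.86, 0.51, -0.001]
wrist_force: [0.3, -0.4, -1.2]
finger_gap: 0.0389
grip_force: 60.8
tcp [0.4159 0.3145 0.1555] shift [0.0026 0.0023 0.1075]
tool y angle -28.7 z [-0.001 -0.    -1.   ]
turn -0.07241702614672363
```

```bash
python3 -m jog '[[1,0,0.001,0.03,0],[1,0,0,0.03,0],[1,0,0,0.025,0],[1,0,0,0.013,0],[1,0,0,0.008,0]]'
python3 -m jog '[[1,0,0,0.002,0],[1,0,0,0,0],[0.2,0,0,0,0],[-0.35,0,0,0,0],[-0.35,0,0,0,0]]'
python3 -m jog '[[-0.35,0,0,0,0],[-0.35,0,0,-0.02,0],[-0.35,0,0,-0.03,0],[-0.35,0,0,-0.04,0],[-0.35,0,0,-0.04,0]]'
python3 -m jog '[[0.4,-0.035,0.01,-0.03,0],[0.4,-0.035,0.01,-0.02,0],[0.4,-0.03,0.01,0,0],[0.4,0,0,0,0]]'
python3 -c "
from h import *
go([.4176,.1982,.15],61.4);snap('wrist','w8')"
```

```text
clock: 30.35
tcp_pos: [0.4155, 0.3131, 0.0477]
orientation: [-0.0, 0.859, 0.512, -0.002]
wrist_force: [1.1, 0.8, -1.7]
finger_gap: 0.0391
grip_force: 60.6
clock: 30.77
tcp_pos: [0.4184, 0.3147, 0.0498]
orientation: [0.0, 0.859, 0.511, 0.001]
wrist_force: [0.2, -0.0, 0.8]
finger_gap: 0.0577
grip_force: 0.0
clock: 31.18
tcp_pos: [0.4165, 0.3137, 0.1797]
orientation: [-0.0, 0.859, 0.511, -0.001]
wrist_force: [0.6, 1.0, -0.3]
finger_gap: 0.0575
grip_force: 0.0
clock: 31.52
tcp_pos: [0.3964, 0.2128, 0.2273]
orientation: [0.001, 0.86, 0.51, 0.001]
wrist_force: [-0.7, -0.4, 0.1]
finger_gap: 0.0256
grip_force: 0.0
tcp [0.3964 0.2128 0.2273] shift [-0.0027  0.0254  0.0773]
tool y angle -28.7 z [ 0.003 -0.001 -1.   ]
turn 89.91146117453906
```

View pics/w8.png

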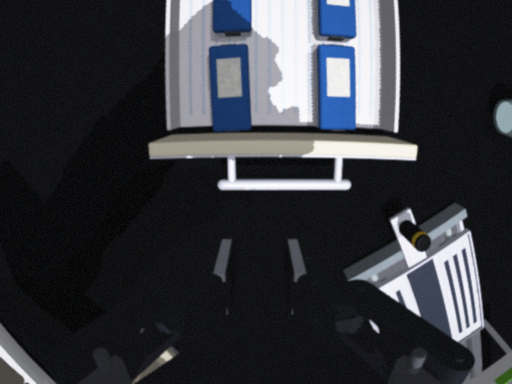

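All four cases lie flat in the drawer, at the top centre of the picture. The bar runs from (220,185) to (350,185).

```bash
python3 -c "
from h import *
a=pix('w8',220,185,.062);b=pix('w8',350,185,.062);m=(a+b)/2;print(a,b,m)
ex=np.array([.479,.878,0]);p=m-.05*ex;go([p[0],p[1],.055],-28.6);p=m+(.21-.0165)*ex;go([p[0],p[1],.055],-28.6)"
```

```text
[0.3583 0.2299 0.062 ] [0.479  0.1643 0.062 ] [0.41865 0.1971  0.062  ]
tcp [0.3968 0.2144 0.2266] shift [-0.0551  0.0271  0.1715]
tool y angle -28.7 z [ 0.003  0.001 -1.   ]
turn -0.09406975184583644
tcp [0.3968 0.2144 0.2266] shift [0.1885 0.0268 0.172 ]
tool y angle -28.7 z [ 0.003  0.001 -1.   ]
turn -0.09406975184583644
```

```bash
python3 -m jog '[[1,-0.0275,0.0135,0,0],[1,-0.0275,0.0135,0,0],[1,0,0,0.035,0],[1,0,0,0.035,0],[1,0,0,0.03,0]]'
python3 -m jog '[[1,0,0,0.03,0],[1,0,0,0.025,0],[1,0,0,0.0165,0],[1,0,0,0,0],[1,0,0,0,0]]'
python3 -m jog '[[1,0.012,0,0,0],[1,0.012,0,0,0],[1,0.006,0,0,0],[1,0.006,0,0,0],[1,0.006,0,0,0]]'
python3 -c "
from h import *
go([.518-.008,.382-.0145,.055],-28.6)"
```

```text
clock: 31.98
tcp_pos: [0.3948, 0.1549, 0.1238]
orientation: [0.0, 0.86, 0.511, 0.001]
wrist_force: [-0.0, 0.5, -0.3]
finger_gap: -0.0001
grip_force: 0.0
clock: 32.4
tcp_pos: [0.3937, 0.1552, 0.0529]
orientation: [-0.001, 0.859, 0.511, -0.001]
wrist_force: [-0.7, 0.7, 1.0]
finger_gap: 0.0001
grip_force: 0.0
clock: 32.82
tcp_pos: [0.4153, 0.1924, 0.0541]
orientation: [0.001, 0.859, 0.511, 0.0]
wrist_force: [-0.8, -2.7, 1.0]
finger_gap: 0.0001
grip_force: 1.3
tcp [0.4153 0.1924 0.0541] shift [ 0.1991 -0.0003 -0.0009]
tool y angle -28.5 z [ 0.001 -0.001 -1.   ]
turn 0.11145186423721043
```

```bash
for i in 1 2; do python3 -m jog '[[1,0.012,0,0,0],[1,0.012,0,0,0],[1,0.012,0,0,0],[1,0.012,0,0,0],[1,0.012,0,0,0]]'; done
python3 -m jog '[[1,0.012,0,0,0],[1,0.011,0,0,0],[1,0.01,0,0,0],[1,0.008,0,0,0],[1,0.006,0,0,0]]'
python3 -m jog '[[1,0.006,0,0,0],[1,0.005,0,0,0],[1,0.004,0,0,0],[1,0.003,0,0,0],[1,0,0,0,0]]'
python3 -c "
from h import *
go([.518-.008,.382-.0145,.055],-28.6)"
```

```text
clock: 33.23
tcp_pos: [0.4435, 0.2456, 0.0534]
orientation: [0.0, 0.859, 0.511, 0.0]
wrist_force: [-1.1, -3.7, 1.8]
finger_gap: -0.0002
grip_force: 1.6
clock: 33.65
tcp_pos: [0.472, 0.2983, 0.0532]
orientation: [-0.0, 0.859, 0.511, -0.0]
wrist_force: [-0.4, -3.3, 1.4]
finger_gap: 0.0004
grip_force: 1.6
clock: 34.07
tcp_pos: [0.4943, 0.3396, 0.053]
orientation: [-0.0, 0.859, 0.511, -0.0]
wrist_force: [-0.0, -3.2, 0.4]
finger_gap: -0.0001
grip_force: 1.3
clock: 34.48
tcp_pos: [0.503, 0.3551, 0.0534]
orientation: [-0.0, 0.859, 0.511, 0.0]
wrist_force: [0.1, -0.0, -0.4]
finger_gap: -0.0
grip_force: 0.0
tcp [0.503  0.3551 0.0534] shift [ 0.0143  0.0002 -0.0016]
tool y angle -28.5 z [ 0.     0.001 -1.   ]
turn 0.1033044949301285
```

Now slow steps until the force rises at the stop.

```bash
for i in 1 2 3 4; do python3 -m jog '[[1,0.003,0,0,0],[1,0.003,0,0,0],[1,0,0,0,0]]' | sed -n '2p;4p'; done
```

```text
tcp_pos: [0.5059, 0.3602, 0.0535]
wrist_force: [-1.0, 0.6, -0.9]
tcp_pos: [0.509, 0.3657, 0.0536]
wrist_force: [0.3, -0.8, 0.4]
tcp_pos: [0.5103, 0.3684, 0.0534]
wrist_force: [-4.2, -8.8, 6.1]
tcp_pos: [0.5104, 0.3687, 0.0533]
wrist_force: [-9.7, -22.9, 16.6]
```

```bash
python3 -m jog '[[1,-0.012,0,0,0],[1,-0.02,0,0,0],[0,-0.03,0,0,0],[0,-0.02,0,-0.03,0],[0,0,0,-0.035,0]]'
python3 -m jog '[[-0.2,0,0,-0.03,-6.12],[-0.2,0,0,0,-6.12],[-0.2,0,0,0,-6.12],[-0.2,0,0,0,-6.12],[-0.2,0,0,0,-6.12]]'
python3 -c "
from h import *
go([.5313,.0675,.15],2)"
```

```text
clock: 35.9
tcp_pos: [0.4699, 0.2996, 0.1155]
orientation: [-0.001, 0.86, 0.511, -0.005]
wrist_force: [-0.4, 0.7, 0.1]
finger_gap: 0.0361
grip_force: 0.0
clock: 36.32
tcp_pos: [0.4756, 0.304, 0.1491]
orientation: [0.0, 0.692, 0.722, 0.001]
wrist_force: [0.3, 0.5, 0.2]
finger_gap: 0.0513
grip_force: 0.0
tcp [0.4756 0.304  0.1491] shift [-0.2386  0.0457 -0.0012]
tool y angle 2.4 z [ 0.002  0.002 -1.   ]
turn 0.3966126466629305
```

```bash
python3 -m jog '[[-0.2,-0.04,0.0076,0,0.4],[-0.2,-0.04,0.0076,0,0],[-0.2,-0.04,0.0076,0,0],[-0.2,-0.04,0.0076,0,0],[-0.2,-0.04,0.0076,0,0]]'
python3 -m jog '[[-0.2,-0.038,0.0076,0,0],[-0.2,0,0,0,0],[-0.2,0,0,0,0]]'
python3 -c "
from h import *
go([.5313,.0675,.062],2);snap('wrist','w9');snap('side','d9')"
```

```text
clock: 36.73
tcp_pos: [0.5199, 0.1035, 0.1488]
orientation: [0.0, 0.696, 0.718, 0.001]
wrist_force: [0.9, -1.0, -0.3]
finger_gap: 0.0512
grip_force: 0.0
clock: 36.98
tcp_pos: [0.529, 0.0651, 0.1486]
orientation: [0.0, 0.698, 0.716, 0.001]
wrist_force: [0.2, 1.0, 0.2]
finger_gap: 0.0513
grip_force: 0.0
tcp [0.529  0.0651 0.1486] shift [0.0023 0.0023 0.0866]
tool y angle 1.4 z [ 0.001  0.001 -1.   ]
turn -0.5613537003846005
```

View pics/w9.png

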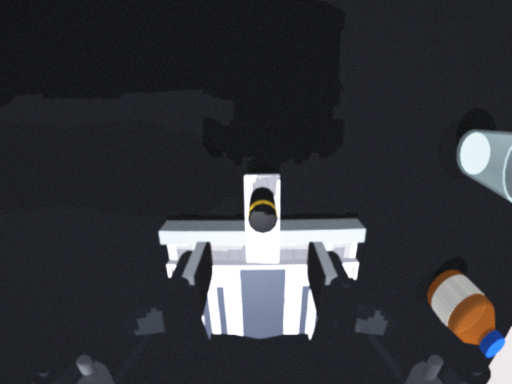

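View pics/d9.png

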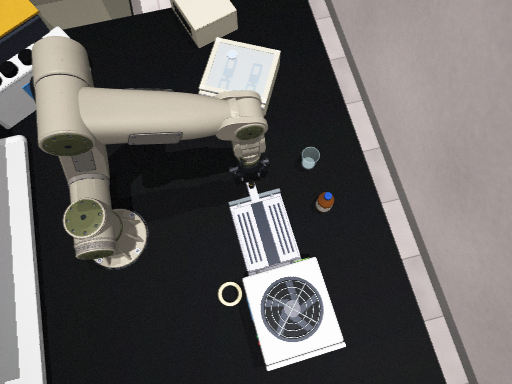

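The knob top is at (263,216) in the wrist view, between the fingers. In the side view the carriage is empty, the cases show through the cabinet top, and the bystanders are in place. I grip the knob and push it in.

```bash
python3 -m jog '[[-0.2,0.0015,0.002,0.025,-0.5],[-0.2,0,0,0.025,0],[-0.2,0,0,0.02,0],[-0.2,0,0,0.01,0],[-0.2,0,0,0.006,0]]' 50
python3 -m jog '[[1,0,0,0,0],[1,0,0,0,0],[1,0,0,0,0],[1,0,0,0,0]]' 50
python3 -m jog '[[1,-0.003,0,0,0],[1,-0.006,0,0,0],[1,-0.009,0,0,0],[1,-0.012,0,0,0],[1,-0.014,0,0,0]]'
for i in 1 2; do python3 -m jog '[[1,-0.014,0,0,0],[1,-0.014,0,0,0],[1,-0.014,0,0,0],[1,-0.014,0,0,0],[1,-0.014,0,0,0]]'; done
python3 -m jog '[[1,-0.014,0,0,0],[1,-0.014,0,0,0],[1,-0.012,0,0,0],[1,-0.01,0,0,0],[1,-0.006,0,0,0]]'
python3 -c "
from h import *
go([.5405,-.1923,.062])"
```

```text
clock: 37.5
tcp_pos: [0.5284, 0.0701, 0.0609]
orientation: [-0.001, 0.693, 0.721, -0.001]
wrist_force: [-0.7, -0.5, 0.1]
finger_gap: 0.0515
grip_force: 0.0
clock: 37.83
tcp_pos: [0.5312, 0.069, 0.0635]
orientation: [0.001, 0.693, 0.721, 0.001]
wrist_force: [3.1, 3.2, -0.1]
finger_gap: 0.0208
grip_force: 49.1
clock: 38.25
tcp_pos: [0.5328, 0.0243, 0.0635]
orientation: [0.001, 0.693, 0.721, 0.001]
wrist_force: [2.9, 2.6, 1.4]
finger_gap: 0.0208
grip_force: 49.4
clock: 38.67
tcp_pos: [0.5353, -0.0467, 0.0635]
orientation: [0.001, 0.694, 0.72, 0.001]
wrist_force: [2.2, 1.6, 1.6]
finger_gap: 0.0208
grip_force: 49.4
clock: 39.08
tcp_pos: [0.5377, -0.117, 0.0635]
orientation: [0.001, 0.694, 0.72, 0.001]
wrist_force: [2.8, 2.7, 5.8]
finger_gap: 0.0204
grip_force: 49.9
clock: 39.5
tcp_pos: [0.5398, -0.1738, 0.0635]
orientation: [0.001, 0.694, 0.72, 0.0]
wrist_force: [2.0, 2.4, 6.8]
finger_gap: 0.0204
grip_force: 49.9
tcp [ 0.5398 -0.1738  0.0635] shift [-0.0185  0.      0.0015]
tool y angle 2.1 z [ 0.002 -0.001 -1.   ]
```

```bash
python3 -m jog '[[1,-0.006,0,0,0],[1,-0.005,0,0,0],[1,-0.004,0,0,0],[1,-0.003,0,0,0],[1,0,0,0,0]]'| sed -n '2p;4p'
python3 -m jog '[[1,-0.002,0,0,0],[1,-0.002,0,0,0],[1,0,0,0,0]]' | sed -n '2p;4p'
```

```text
tcp_pos: [0.5404, -0.1901, 0.0635]
wrist_force: [2.2, 4.1, 8.0]
tcp_pos: [0.5403, -0.1901, 0.0635]
wrist_force: [3.6, 15.9, 11.4]
```

```bash
python3 -m jog '[[1,0.003,0,0,0],[0,0,0,0,0],[-0.2,0,0,0,0],[-0.2,0,0,0,0],[-0.2,0,0,-0.02,0]]'
python3 -m jog '[[-0.2,0,0,-0.03,0],[-0.2,0,0,-0.04,0],[-0.2,-0.01,-0.04,-0.02,0],[-0.2,0,-0.04,-0.01,0],[-0.2,0,-0.04,0,0]]'
python3 -m jog '[[-0.2,0,-0.02,0,0],[-0.2,0,0,0,0],[-0.2,0,0,0,0]]'
python3 -c "
from h import *
snap('scene','s10');im=cv2.imread('pics/s10.png');cv2.imwrite('pics/s10b.png',cv2.resize(im,(800,600)))"
```

```text
clock: 40.58
tcp_pos: [0.5363, -0.1898, 0.0785]
orientation: [-0.004, 0.694, 0.72, -0.001]
wrist_force: [0.6, -0.9, 0.2]
finger_gap: 0.051
grip_force: 0.0
clock: 41.0
tcp_pos: [0.4237, -0.2057, 0.1828]
orientation: [0.002, 0.693, 0.72, -0.0]
wrist_force: [-0.7, -1.1, 0.2]
finger_gap: 0.0514
grip_force: 0.0
clock: 41.25
tcp_pos: [0.4026, -0.2052, 0.1806]
orientation: [0.0, 0.694, 0.72, -0.0]
wrist_force: [0.4, -0.0, -0.7]
finger_gap: 0.0516
grip_force: 0.0
```

View pics/s10b.png

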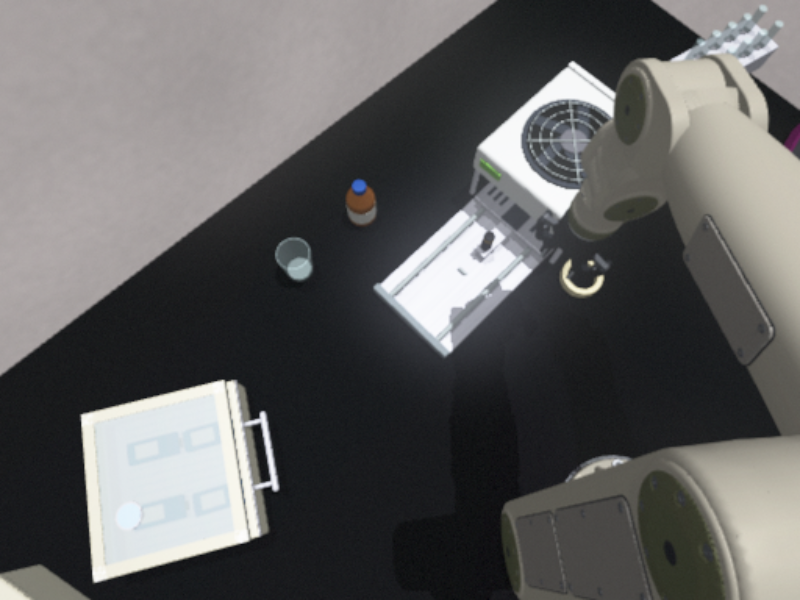

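The drawer is shut, the knob is back at its starting pixel (488,237), and the bystanders have not moved, so I hand in.

```bash
python3 -c "
from workcell import env
print(env.hand_in())"
```

```text
the job is handed in; nothing more can be done
None
```

The job is finished and handed in: all four cases lie in the shut drawer, the empty carriage is home in the hood and the bystanders are in place, but the wrist force read 157 N for a moment (limit 120 N) as I first lowered onto the drawer handle, so the run may be judged failed.

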